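# Click a test coupler onto a sloping spring port and hold it home

### The arm

A 6-joint arm with a two-finger parallel gripper is mounted at the origin on the work surface; the furniture and walls round the work are solid. World frame = base frame: x ahead of the robot, y to its left, z up, the work surface at z = 0. Lengths are in m, angles in rad, forces in N, time in s.
With the tool pointing down it reaches from about 0.25 to 0.8 m from the base axis. Payload 3.9 kg.
Tool frame: the origin (TCP) lies midway between the tips of the shut fingers; the grasp point (between the pads) lies env.tcp_to_grasp behind it (env.tcp_to_grasp is the distance from the TCP to the grasp point, in m); z points along the fingers, y is the line along which they close (so a half turn about z gives the same grasp; the last joint's range is limited). The gripper opens to 85 mm and grips with 20 to 120 N. Pads are 22 mm wide; open, the fingers measure 114 mm over their backs; the gripper's body (76 mm by 85 mm) begins 54 mm behind the grasp point. The pads swing forward as they close: fully open they stand 13 mm farther back than shut.
Start: joints at [-1.194, 0.26, -0.138, 1.173, 0, 1.571], TCP at [0.193, -0.488, 0.231] pointing down, gripper open.
Joint ranges: [-2.78, 2.78], [-0.83, 1.72], [-1.28, 1.37], [-1.9, 2.12], [-1.57, 1.48], [-3.14, 3.14]. Speed limits (rad/s): [2.57, 2.57, 3.14, 3.14, 3.14, 3.14].

### API

Orientations are given as a 3x3 rotation matrix whose columns are the frame's x, y, z axes.
In Python, from cell import env, set_gripper, inverse_kinematics, monitor, get_image, camera_info, sign_off gives the robot as it stands. Calls block until the motion is done:
- env.move_ptp(position, orientation): joint-space move of the TCP to a pose.
- env.move_straight(position, velocity=0.15, rotation=None, contact_N=None): straight line of the TCP; rotation=None keeps the orientation; velocity is the mean speed in m/s. With contact_N (N) it stops when the force on the tool has changed by that much, and returns True; else False.
- env.move_joints(angles): joint-space move.
- set_gripper(opening, grip_force=None): finger opening in m; grip_force is the grip in N (None keeps the last); returns when the fingers have stopped.
- env.hold(seconds).
- inverse_kinematics(position, orientation): joint angles nearest the present ones, or None.
- monitor.get_obs(): the state.
- get_image(name): name is "scene" or "top"; returns the picture (400x640x3 uint8, red, green, blue); there is no depth.
- camera_info(name): a dict with "intrinsics" (3x3 intrinsics, pixels), "view" (4x4, takes a point from world to camera coordinates). Camera axes: x right, y up, looking along -z (the intrinsics and any distortion apply to the point x, -y, -z); pixel columns grow to the right and rows downward; lengths in m; the calibration is good to about 2 mm. A picture is of the moment at which its call begins. camera_info takes no time and is no camera call.
A pose or a line that the arm cannot do raises env.PlanningError and nothing moves.
- sign_off(): hands the job in; it is judged then, once.
The state is a dict: "time_s": time; "q": joint angles; "dq": joint speeds; "effort": joint torques, N m; "tcp_pos": TCP position; "tool_rot": TCP orientation; "ft_force": force on the tool from outside, world axes, zero at the start; "wrist_torque": the same for the moment, N m; "finger_gap": finger opening in m; "gripper_force": force on a finger pad.
Only numpy, scipy, OpenCV 4.12 (cv2) and the standard library are available. Lean on these libraries where they do the work, as an engineer would, in place of code of your own. Each camera call takes 0.05 s, during which the arm holds its last target. There are 200 camera calls.

### The job

Take the upright steel test coupler out of its stand and press it squarely, mouth first, onto the sloping port of the test fixture until it clicks past the two ball catches and is fully home. The port's spring would push it off again, so finish while still gripping the coupler and holding it pressed fully home; leave the small things lying around where they are.

Things in the scene. Friction and masses are not known exactly. Their poses are not given: they have to be found in the camera images.
- coupler_center (a point): Centre of the loose coupler, a round steel and aluminium part 78 mm long, about 140 g, standing upright, mouth down, in the stand. Its z axis runs from mouth to closed top; this point is on the axis, 39 mm above the mouth. From the mouth up: rounded bead 40 mm across at 1.5 to 8.5 mm, barrel 34 mm across to 35 mm, knurled grip 28 mm across from 35 to 78 mm: grasp it there, any roll.
- coupler_mouth (a point): Centre of the coupler's open mouth on its lower end face, 39 mm below coupler_center on its axis; z toward the closed top. A straight blind bore 17.5 mm across and 34 mm deep starts here.
- port_top (a point): Centre of the top face of the port's spring sleeve, a dark steel ring 30 mm across; it moves with the sleeve. z is the port axis, pointing out, 25 degrees off vertical toward the fixture's front; y is level, along the two catches. A fixed 14 mm pin stands through the ring, its tapered tip 12 mm beyond the ring at rest. Home, the bore is over the pin, coupler_mouth lies here and the z axes agree.
- test_fixture: Fixed fixture: base plate 104 x 92 mm, grey pedestal, aluminium head with a 74 x 100 mm sloping face that carries the port. Origin at the centre of its underside; front is -x. The face's centre is 70 mm above it; the sleeve's top stands 18 mm out of the face at rest. Two grey catch housings beside the port (28 to 45 mm from its axis, along +y and -y) stand 28 mm out of the face.
- port_sleeve (a joint): Travel of the spring sleeve into the fixture, m: 0 at rest, 0.010 at its stop (fully home). The spring pushes back with 8 N at rest and 14 N at the stop. Crossing the catches takes about 10 N in all, being fully home 14 to 17 N; at the stop the port is rigid and the force climbs fast.
- catch_left (a joint): Outward travel, m, of the ball catch on the port's +y side: 0 at rest, sprung inward with 2.5 to 3.7 N. The coupler's bead pushes it out about 2 mm at 3 mm of sleeve travel; it snaps back to 0 behind the bead at about 8 mm of sleeve travel. The catches alone do not keep the coupler home: if it is let go, the sleeve's spring pushes it off.
- catch_right (a joint): The same for the ball catch on the -y side.
- coupler_stand: Fixed grey stand 74 x 74 x 22 mm for the coupler; origin at the centre of its underside on the bench. A round recess 43 mm across and 14 mm deep in its top; the coupler stands in it with its mouth 8 mm above the bench. Beware: a 0.41 m high beige cabinet stands back left (nearest corner about x 0.45, y 0.30), so the arm must draw in to pass it from the left; a 0.17 m high instrument stands front right.
- bnc_tee: Bystander: small nickel coaxial adapter 14 x 37 x 14 mm lying between fixture and stand; origin at the centre of its underside.
- small_board: Bystander: copper-clad circuit board 30 x 52 x 10 mm lying between fixture and stand; origin at the centre of its underside.
- label_tape: Bystander: white tape roll 66 mm across, 19 mm high, behind; origin at the centre of its underside.
- solder: Bystander: reel of solder 58 mm across, 38 mm high, standing flat behind; origin at the centre of its underside.
Mind the look-alikes: they are no part of the job. Leave any pink look-alike of the coupler_stand alone.

How it is judged:
On the way:
1. the coupler is held clear of its stand (height (world z) of coupler_mouth above 0.03 m and contact force between coupler and coupler_stand below 0.01 N and contact force between coupler and the fingers above 1 N), for 0.1 s.
At the end, for the whole second after the job is handed in: Coupler mouth within 4 mm of the sleeve top centre, axes within 0.1 rad; sleeve pressed in at least 8.8 of 10 mm, both catches back (under 0.8 mm out); at rest, fingers still gripping, pressing the sleeve with over 5 N (value of joint port_sleeve above 0.0088 m and value of joint each of catch_left, catch_right below 0.0008 m and distance between coupler_mouth and port_top below 0.004 m and angle between the z axis of coupler_mouth and the z axis of port_top, either way round below 0.1 rad and contact force between coupler and port_sleeve above 5 N and contact force between the fingers and coupler above 1 N and linear speed of coupler below 0.02 m/s); the arm keeps its last pose, push and grip.
It fails at once if a small bystander was pushed more than 30 mm (distance of any of bnc_tee, small_board, label_tape, solder from where it was at the start of the episode above 0.03 m).
It also fails if it takes over 38 s, if anything falls off the work surface, if the arm or the gripper's body presses on something with over 40 N, if the wrist force passes 120 N, or if a joint passes its speed limit or range.

## Working session

There is one attempt and no reset: what is moved stays moved. The work goes in short steps, each a Python script; the robot and the scene stay as the last script left them, time stands still between calls to the robot, and variables do not carry over. Pictures are saved under pics/ and viewed, at most 10 in all, crops included, and the job is handed in when it is done.

```bash
ls; mkdir -p pics
python3 - <<'E'
from cell import *
import cv2,numpy as np
np.set_printoptions(precision=4,suppress=True)
for n in("scene","top"):
    cv2.imwrite(f"pics/{n}0.png",get_image(n)[:,:,::-1]); print(n,camera_info(n))
print(env.tcp_to_grasp, monitor.get_obs())
E
```

```text
pics
scene {'intrinsics': array([[372.2808,   0.    , 322.2621],
       [  0.    , 372.2808, 197.1965],
       [  0.    ,   0.    ,   1.    ]]), 'view': array([[ 0.5981, -0.8014,  0.0099, -0.1976],
       [ 0.455 ,  0.3497,  0.8189, -0.2763],
       [-0.6597, -0.4853,  0.5738, -0.7118],
       [ 0.    ,  0.    ,  0.    ,  1.    ]])}
top {'intrinsics': array([[489.2916,   0.    , 329.1651],
       [  0.    , 489.2916, 200.7933],
       [  0.    ,   0.    ,   1.    ]]), 'view': array([[-0.0008, -1.    ,  0.0011,  0.0795],
       [ 0.9599, -0.0005,  0.2804, -0.4413],
       [-0.2804,  0.0013,  0.9599, -1.2825],
       [ 0.    ,  0.    ,  0.    ,  1.    ]])}
0.0187 {'time_s': 0.1, 'q': array([-1.194 ,  0.2606, -0.1392,  1.1727,  0.    ,  1.5708]), 'dq': array([ 0.0014, -0.0028,  0.001 ,  0.0002,  0.0023, -0.001 ]), 'effort': array([ -0.0003, -40.651 ,  25.4527,   0.0101,   0.0001,  -0.    ]), 'tcp_pos': array([ 0.193 , -0.4876,  0.2306]), 'tool_rot': array([[ 0.9299,  0.3679, -0.0006],
       [ 0.3679, -0.9299,  0.0016],
       [ 0.    , -0.0017, -1.    ]]), 'ft_force': array([-1.1291, -0.1963,  0.044 ]), 'wrist_torque': array([ 0.0202, -0.0016,  0.0381]), 'gripper_force': 0.0, 'finger_gap': 0.08521974780255011}
```

View pics/scene0.png

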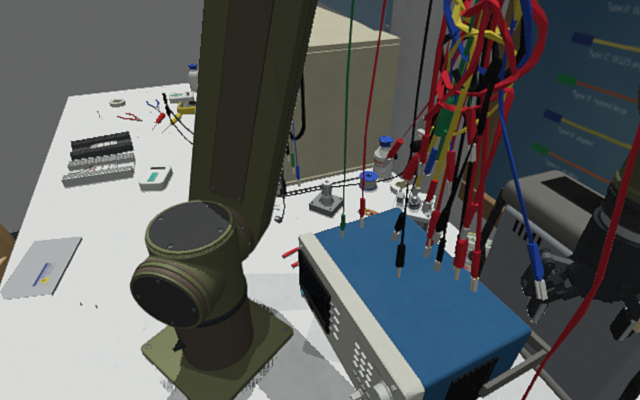

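View pics/top0.png

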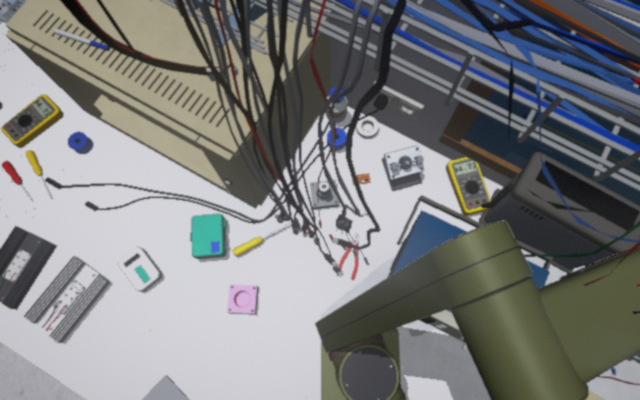

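The top view shows the grey stand with the coupler at (325,190) and the fixture at (403,165), tee/board between them at about (362,178). The pink block at (242,298) is the empty decoy. In the scene view the coupler and stand are at (326,198). The real one is the grey stand holding the coupler; I'll confirm that in an enlarged crop.

Run:
```python
import cv2,numpy as np
a=cv2.imread("pics/top0.png")[130:230,290:440]; b=cv2.imread("pics/scene0.png")[160:260,290:440]
f=lambda i:cv2.resize(i,None,fx=5.3,fy=5.3,interpolation=cv2.INTER_CUBIC)
cv2.imwrite("pics/c0.png",f(a)[:,:800]); cv2.imwrite("pics/c1.png",f(b)[:,:800])
```

```text
(no output)
```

View pics/c0.png

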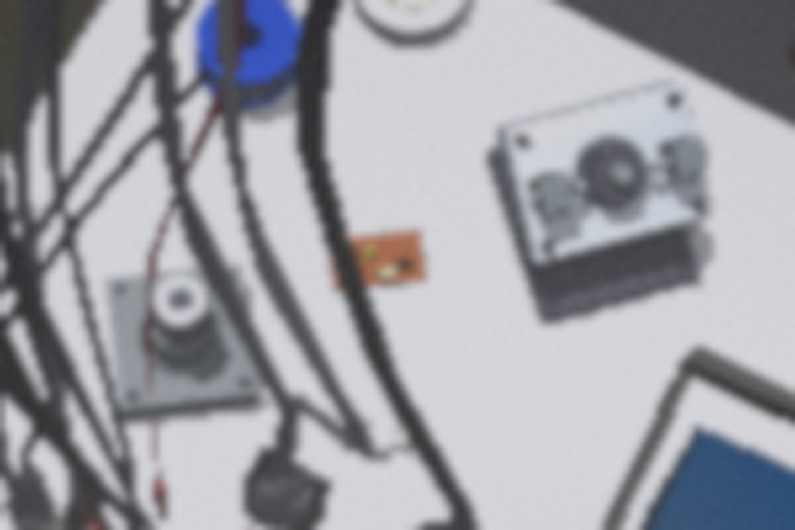

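View pics/c1.png

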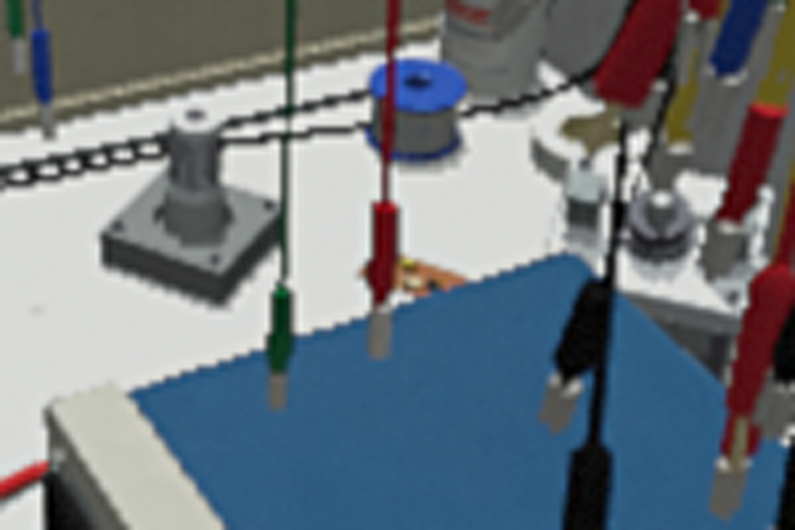

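The crops confirm it: the upright coupler stands in the grey stand (top ≈(324,187), scene ≈(327,182)). The fixture's port is at top ≈(405.5,162.5), scene ≈(414.5,201), with the board between them. The pink stand is empty and stays untouched.

```bash
cat > h.py <<'E'
from cell import *
import cv2,numpy as np
np.set_printoptions(precision=4,suppress=True)
def ray(n,p):
    c=camera_info(n);K,V=c["intrinsics"],c["view"];R=V[:3,:3]
    d=np.linalg.inv(K)@[p[0],p[1],1]; d=R.T@(d*[1,-1,-1]); return -R.T@V[:3,3],d/np.linalg.norm(d)
def onz(n,p,z):
    o,d=ray(n,p); return o+d*(z-o[2])/d[2]
def two(p,q):
    (a,d),(b,e)=ray("top",p),ray("scene",q)
    s=np.linalg.lstsq(np.c_[d,-e],b-a,rcond=None)[0]; A,B=a+s[0]*d,b+s[1]*e
    return (A+B)/2,np.linalg.norm(A-B)
def proj(n,X):
    c=camera_info(n); p=c["view"][:3]@np.r_[X,1]; p=c["intrinsics"]@(p*[1,-1,-1]); return p[:2]/p[2]
E
python3 - <<'E'
from h import *
T=lambda x,y:(290+x/5.3-.4,130+y/5.3-.4)
S=lambda x,y:(290+x/5.3-.4,160+y/5.3-.4)
print("coupler top",two(T(181,300),S(196,118)),onz("top",T(181,300),.086),onz("scene",S(196,118),.086))
print("stand",[onz("top",T(*p),.022) for p in((108,275),(240,265),(262,402),(122,412))])
print("ring",two(T(610,172),S(660,222)),onz("top",T(610,172),.0863),onz("scene",S(660,222),.0863))
print("tip",two(T(624,172),S(661,198)),onz("top",T(624,172),.0972), onz("scene",S(661,198),.0972))
c=[onz("top",T(*p),z) for p,z in(((500,130),.0857),((682,80),.0857),((708,212),.0544),((536,264),.0544))]
print(np.array(c),np.mean(c,0)); 
h=[onz("top",T(*p),.0954) for p in((553,190),(680,148))];print(h)
for a,b in((c[0],c[1]),(c[3],c[2]),h):
    v=(a-b);print(np.degrees(np.arctan2(-v[0],v[1])),np.linalg.norm(v))
E
```

```text
coupler top (array([0.4762, 0.0944, 0.0842]), np.float64(0.0011809746523846294)) [0.4761 0.094  0.086 ] [0.4733 0.093  0.086 ]
stand [array([0.5111, 0.1342, 0.022 ]), array([0.5168, 0.0627, 0.022 ]), array([0.4396, 0.0513, 0.022 ]), array([0.4341, 0.126 , 0.022 ])]
ring (array([ 0.551 , -0.1321,  0.0739]), np.float64(0.000896026631035983)) [ 0.5461 -0.1297  0.0863] [ 0.5344 -0.1384  0.0863]
tip (array([ 0.5423, -0.1348,  0.0947]), np.float64(0.001762175312558562)) [ 0.5419 -0.1351  0.0972] [ 0.5379 -0.1355  0.0972]
[[ 0.5698 -0.0731  0.0857]
 [ 0.598  -0.1701  0.0857]
 [ 0.5354 -0.1862  0.0544]
 [ 0.5063 -0.0935  0.0544]] [ 0.5524 -0.1307  0.07  ]
[array([ 0.5327, -0.0983,  0.0954]), array([ 0.5559, -0.1651,  0.0954])]
16.235903753006 0.100971517580544
17.478889795354565 0.09712834034172599
19.128527090332856 0.07076729988524302
```

```bash
cat >> h.py <<'E'
def frame(zax,ang):
    """tool frame with z=zax, y turned by ang about it from level"""
    z=zax/np.linalg.norm(zax); x=np.cross([0,1,0],z); x/=np.linalg.norm(x); y=np.cross(z,x)
    return np.c_[x,y,z]@cv2.Rodrigues(np.array([0,0,ang]))[0]
psi=np.radians(16.7)
AX=np.array([-np.sin(np.radians(25))*np.cos(psi),-np.sin(np.radians(25))*np.sin(psi),np.cos(np.radians(25))])
PT=np.array([.546,-.1325,.0863]); CP=np.array([.4755,.094])
E
python3 - <<'E'
from h import *
for nm,p,z in(("grasp",np.r_[CP,.0493],np.array([0,0,-1.])),("lift",np.r_[CP,.22],np.array([0,0,-1.])),("pre",PT+.10*AX,-AX),("home",PT+.03*AX,-AX)):
    for a in range(0,360,45):
        q=inverse_kinematics(p,frame(z,np.radians(a)))
        print(nm,a,q)
# refine the ring: dark blob in the top picture
im=cv2.imread("pics/top0.png")[145:180,385:425].max(2); 
print(im[8:28,10:32])
E
```

```text
grasp 0 [ 0.1952  0.3488 -0.5376  0.6844  0.      0.1952]
grasp 45 [ 0.1952  0.3488 -0.5376  0.6844  0.      0.9806]
grasp 90 [ 0.1952  0.3488 -0.5376  0.6844  0.      1.766 ]
grasp 135 [ 0.1952  0.3488 -0.5376  0.6844  0.      2.5514]
grasp 180 [ 0.1952  0.3488 -0.5376  0.6844  0.     -2.9464]
grasp 225 [ 0.1952  0.3488 -0.5376  0.6844  0.     -2.161 ]
grasp 270 [ 0.1952  0.3488 -0.5376  0.6844  0.     -1.3756]
grasp 315 [ 0.1952  0.3488 -0.5376  0.6844  0.     -0.5902]
lift 0 [ 0.1952  0.1967 -0.253   1.1211  0.      0.1952]
lift 45 [ 0.1952  0.1967 -0.253   1.1211  0.      0.9806]
lift 90 [ 0.1952  0.1967 -0.253   1.1211  0.      1.766 ]
lift 135 [ 0.1952  0.1967 -0.253   1.1211  0.      2.5514]
lift 180 [ 0.1952  0.1967 -0.253   1.1211  0.     -2.9464]
lift 225 [ 0.1952  0.1967 -0.253   1.1211  0.     -2.161 ]
lift 270 [ 0.1952  0.1967 -0.253   1.1211  0.     -1.3756]
lift 315 [ 0.1952  0.1967 -0.253   1.1211  0.     -0.5902]
pre 0 [-0.4543  0.079  -0.6201  0.5417  0.2909 -0.4315]
pre 45 [-0.4543  0.079  -0.6201  0.5417  0.2909  0.3539]
pre 90 [-0.4543  0.079  -0.6201  0.5417  0.
[... 1932 characters left out ...]
7  86  87  88  89 104 122 145
  155 152 151 145]
 [140 137 131 126 127 108  91  86  89  92  93  89  86  83  91 110 136 162
  176 167 170 174]
 [140 139 140 143 138 110  94  84  84  89  92  93  92  94 106 128 152 180
  198 198 200 199]
 [135 135 139 148 147 128 116 109  96  90  94  92  97 112 130 144 169 197
  211 213 213 212]
 [123 121 132 145 148 145 156 159 140 119 112 110 119 133 140 153 179 206
  217 216 217 215]
 [120 122 133 144 153 163 180 194 179 152 140 135 139 146 152 163 185 209
  215 216 217 216]
 [135 137 143 151 169 190 203 210 204 184 163 159 157 164 173 191 203 213
  215 213 208 203]
 [144 147 148 154 179 207 215 217 214 206 196 193 193 195 200 207 207 204
  200 188 171 155]]
```

Run:
```python
from h import *
R=frame(np.array([0,0,-1.]),0)
p=monitor.get_obs()["tcp_pos"]
env.move_straight(p+[0,0,.1],.25)
env.move_ptp(np.r_[CP,.22],R)
o=monitor.get_obs();print(o["time_s"],o["tcp_pos"],o["ft_force"])
print(env.move_straight(np.r_[CP,.0493],.1,contact_N=6))
set_gripper(.0,110)
o=monitor.get_obs();print(o["time_s"],o["tcp_pos"],o["ft_force"],o["finger_gap"],o["gripper_force"])
f=lambda i:cv2.resize(i,None,fx=4,fy=4,interpolation=cv2.INTER_CUBIC)
a=get_image("top")[120:240,270:370,::-1];b=get_image("scene")[130:250,270:370,::-1]
cv2.imwrite("pics/g.png",f(np.hstack([a,b])))
```

```text
Traceback (most recent call last):
  File "h.py", line 18, in frame
    return np.c_[x,y,z]@cv2.Rodrigues(np.array([0,0,ang]))[0]
                        ~~~~~~~~~~~~~^^^^^^^^^^^^^^^^^^^^^
cv2.error: OpenCV(4.12.0) /io/opencv/modules/calib3d/src/calibration_base.cpp:151: error: (-210:Unsupported format or combination of formats) The matrices must have 32f or 64f data type in function 'Rodrigues'
```

```bash
sed -i 's/\[0,0,ang\]/[0.,0.,ang]/' h.py
python3 - <<'E'
from h import *
R=frame(np.array([0,0,-1.]),0)
p=monitor.get_obs()["tcp_pos"]
env.move_straight(p+[0,0,.1],.25)
env.move_ptp(np.r_[CP,.22],R)
o=monitor.get_obs();print(o["time_s"],o["tcp_pos"],o["ft_force"])
print(env.move_straight(np.r_[CP,.0493],.1,contact_N=6))
set_gripper(.0,110)
o=monitor.get_obs();print(o["time_s"],o["tcp_pos"],o["ft_force"],o["finger_gap"],o["gripper_force"])
f=lambda i:cv2.resize(i,None,fx=4,fy=4,interpolation=cv2.INTER_CUBIC)
a=get_image("top")[120:240,270:370,::-1];b=get_image("scene")[130:250,270:370,::-1]
cv2.imwrite("pics/g.png",f(np.hstack([a,b])))
E
```

```text
2.9833 [0.4758 0.0933 0.2201] [-0.4807 -0.1108  0.4405]
False
5.425 [0.4757 0.0942 0.0497] [-1.1902  0.9624  4.6935] 0.026126379814223385 107.67373323440552
```

View pics/g.png

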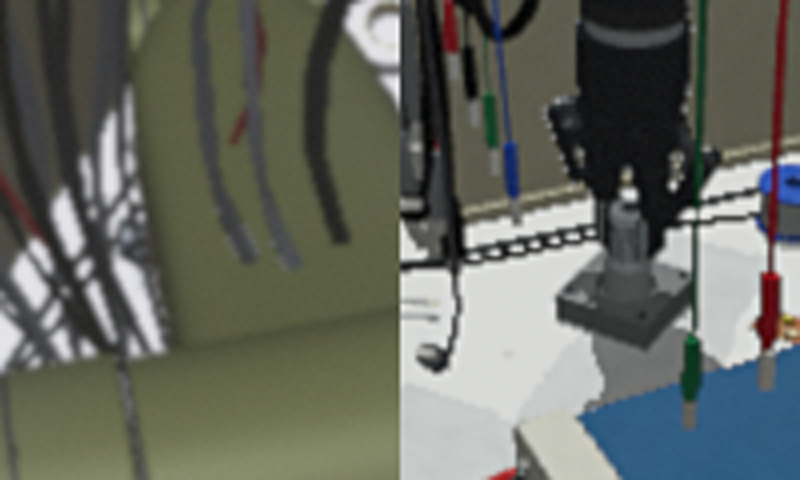

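The scene half shows the fingers closed on the knurled grip, with the coupler still upright in the stand. Next I lift it and move it to a standoff over the port.

```bash
echo 'D=.0417; RF=frame(-AX,0)' >> h.py
python3 - <<'E'
from h import *
p=monitor.get_obs()["tcp_pos"]
env.move_straight(p+[0,0,.18],.15)
o=monitor.get_obs();print(o["time_s"],o["ft_force"],o["finger_gap"])
env.move_ptp(PT+(D+.045)*AX,RF); env.hold(.3)
o=monitor.get_obs();print(o["time_s"],o["tcp_pos"]-PT-(D+.045)*AX,o["ft_force"],o["wrist_torque"],o["finger_gap"])
m=o["tcp_pos"]+D*o["tool_rot"][:,2]; A=-o["tool_rot"][:,2]
for n in("scene","top"):
    print(n,[proj(n,x) for x in(m,m+.035*A,m+.078*A,PT,PT+.012*AX)])
f=lambda i:cv2.resize(i,None,fx=6,fy=6,interpolation=cv2.INTER_CUBIC)
a=get_image("top");b=get_image("scene")
cv2.imwrite("pics/topP.png",a[:,:,::-1]);cv2.imwrite("pics/sceneP.png",b[:,:,::-1])
cv2.imwrite("pics/p.png",f(np.hstack([a[130:210,370:436,::-1],b[150:230,380:446,::-1]])))
E
```

```text
6.875 [ 0.6319  0.2235 -1.1048] 0.025611072178352637
8.1583 [0.0007 0.0009 0.0003] [ 0.2403  0.4295 -1.6652] [-0.1726  0.4822 -0.0487] 0.025710189347809238
scene [array([415.0793, 188.8856]), array([416.1864, 181.078 ]), array([417.6517, 170.7451]), array([413.9677, 198.5821]), array([414.3099, 196.1675])]
top [array([410.0145, 162.7234]), array([413.8571, 163.5026]), array([418.872 , 164.5195]), array([405.7146, 162.0706]), array([406.9254, 162.3181])]
```

View pics/p.png

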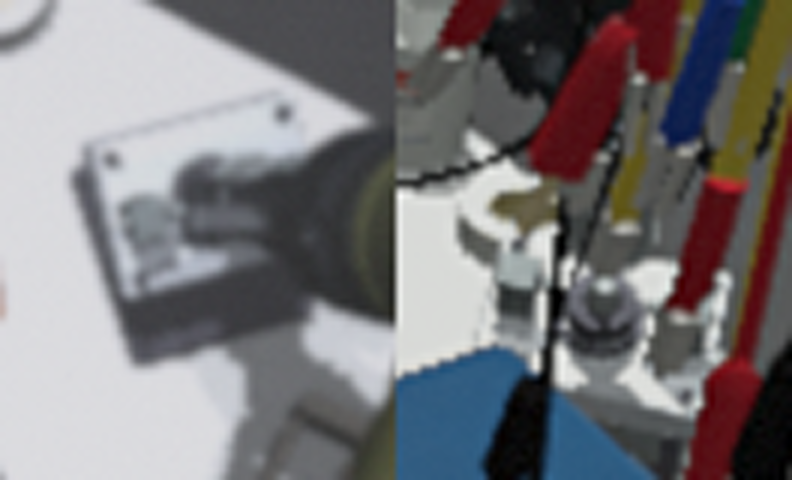

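The top half shows the gripper over the port, but the coupler and gripper don't show in the scene crop at their predicted (415,189). I'll check the full scene picture.

View pics/sceneP.png

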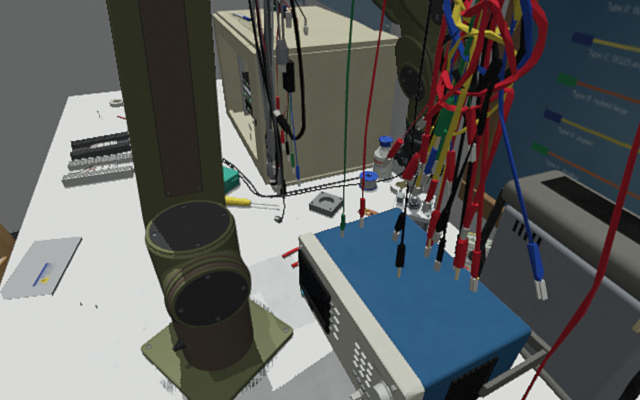

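Full scene: the stand at (326,203) is empty and the coupler's grey body is in the air at about (415,188), partly behind the leads. The ring is below it at (414,200), as predicted. Now I descend along the axis with contact sensing.

```bash
sed -i 's/PT=np.array.*;/PT=np.array([.5462,-.1328,.0863]);/' h.py
cat >> h.py <<'E'
def st(tag):
    o=monitor.get_obs(); m=o["tcp_pos"]+D*o["tool_rot"][:,2]-PT; F=o["ft_force"]; R=o["tool_rot"]
    print(tag,round(o["time_s"],2),"mouth in tool axes (mm)",R.T@m*1e3*[1,1,-1],"F tool",R.T@F,"tau",R.T@o["wrist_torque"],"ang",np.degrees(np.arccos(min(1,-R[:,2]@AX)))); return o
E
python3 - <<'E'
from h import *
o=st("a"); C=-(o["tcp_pos"]-(np.array([.546,-.1325,.0863])+(D+.045)*AX))  # servo offset
np.save("C.npy",C)
env.move_straight(PT+C+(D+.016)*AX,.06,rotation=RF); st("b")
print(env.move_straight(PT+C+(D-.001)*AX,.02,contact_N=4)); st("c")
E
```

```text
a 8.26 mouth in tool axes (mm) [-0.278   0.9696 44.9392] F tool [ 0.5587 -0.4088  0.068 ] tau [0.146  0.4645 0.0087] ang 0.02716321072322889
b 8.89 mouth in tool axes (mm) [ 0.7438 -0.536  15.8389] F tool [ 0.7222 -0.646   0.4834] tau [ 0.1644  0.4756 -0.0611] ang 0.04083561821506014
True
c 9.54 mouth in tool axes (mm) [ 1.0359 -0.1851  2.5481] F tool [-1.856   1.1842  0.7507] tau [0.0619 0.1169 0.0437] ang 0.07291980852933665
```

Run:
```python
from h import *
C=np.load("C.npy")
C=C+RF@(np.array([-1.0,.6,0])*1e-3)
env.move_straight(PT+C+(D+.0025)*AX,.02); st("shift")
print(env.move_straight(PT+C+(D-.003)*AX,.02,contact_N=6)); st("d")
np.save("C.npy",C)
```

```text
shift 9.83 mouth in tool axes (mm) [ 0.7704 -0.0406  2.4658] F tool [ 3.5337 -1.4042 -2.6528] tau [ 0.3533  1.0208 -0.0228] ang 0.2739240490967955
True
d 10.04 mouth in tool axes (mm) [ 0.5335 -0.2182  1.2887] F tool [ 0.3213  0.8725 -5.535 ] tau [ 0.0957  0.4258 -0.006 ] ang 0.2373693111492624
```

Run:
```python
from h import *
C=np.load("C.npy")
for d in(.001,.003,.005,.007,.0085):
    h=env.move_straight(PT+C+(D-d)*AX,.015,contact_N=35); env.hold(.1); st((d,h))
    if h: break
```

```text
(0.001, False) 10.5 mouth in tool axes (mm) [ 0.1912 -0.2085 -0.2579] F tool [ 3.3662 -1.251  -9.9238] tau [ 0.2455  1.275  -0.0319] ang 0.42533056248748174
(0.003, False) 10.88 mouth in tool axes (mm) [ 0.215  -0.2225 -2.3645] F tool [ 3.0097 -1.2886 -9.3368] tau [ 0.2365  1.2162 -0.0541] ang 0.42874894326897717
(0.005, False) 11.27 mouth in tool axes (mm) [ 0.2734 -0.2318 -4.4113] F tool [ 3.4318 -1.2415 -9.1411] tau [ 0.2894  1.156  -0.0786] ang 0.43596053238467314
(0.007, False) 11.65 mouth in tool axes (mm) [ 0.2707 -0.2255 -6.3039] F tool [  3.2382  -0.2308 -10.9741] tau [ 0.2923  1.2692 -0.0547] ang 0.43727722618964776
(0.0085, False) 12.0 mouth in tool axes (mm) [ 0.2917 -0.2296 -7.6031] F tool [  5.1516   0.7811 -13.4138] tau [ 0.2351  1.3136 -0.045 ] ang 0.4345925657666603
```

Run:
```python
from h import *
C=np.load("C.npy")+RF@np.array([.0005,0,0]); np.save("C.npy",C)
for d in np.arange(.009,.0146,.0005):
    h=env.move_straight(PT+C+(D-d)*AX,.01,contact_N=35); env.hold(.15); o=st((d,h))
    if h or (o["tool_rot"].T@o["ft_force"])[2]<-22: break
```

```text
(np.float64(0.009), False) 12.4 mouth in tool axes (mm) [ 0.2678 -0.2262 -7.8471] F tool [  4.9511   0.3684 -15.1516] tau [ 0.1645  1.3121 -0.0411] ang 0.3837878151487914
(np.float64(0.0095), False) 12.8 mouth in tool axes (mm) [ 0.2585 -0.253  -8.2418] F tool [  4.5093  -0.7218 -16.1428] tau [ 0.1709  1.4165 -0.0366] ang 0.38241028359466284
(np.float64(0.01), False) 13.2 mouth in tool axes (mm) [ 0.2151 -0.2461 -8.6661] F tool [  4.2523   0.2655 -16.7274] tau [ 0.1561  1.3281 -0.0539] ang 0.37676711769616916
(np.float64(0.0105), False) 13.6 mouth in tool axes (mm) [ 0.1915 -0.2105 -8.7917] F tool [  5.794    0.5016 -21.7976] tau [ 0.0469  1.6328 -0.0469] ang 0.36955316205786753
(np.float64(0.011000000000000001), False) 14.0 mouth in tool axes (mm) [ 0.1308 -0.2462 -8.8061] F tool [  6.3828   1.9898 -26.4943] tau [-0.0584  1.8369 -0.0545] ang 0.35327334477329836
```

The depth has stopped at −8.8 mm while the force climbs steeply. First ring contact was at about +1.3 mm, so that is 10 mm of travel, which is the rigid stop. One check that it holds, plus a look.

Run:
```python
from h import *
env.hold(1.0); o=st("hold"); print(o["finger_gap"],o["gripper_force"])
f=lambda i:cv2.resize(i,None,fx=6,fy=6,interpolation=cv2.INTER_CUBIC)
a=get_image("top");b=get_image("scene")
cv2.imwrite("pics/end.png",f(np.hstack([a[130:210,370:436,::-1],b[150:230,380:446,::-1]])))
```

```text
hold 15.0 mouth in tool axes (mm) [ 0.1165 -0.2729 -8.807 ] F tool [  6.6064   1.7092 -26.4439] tau [-0.0861  1.8156 -0.0587] ang 0.3530838014262532
0.025764063885712812 111.43226265907288
```

View pics/end.png

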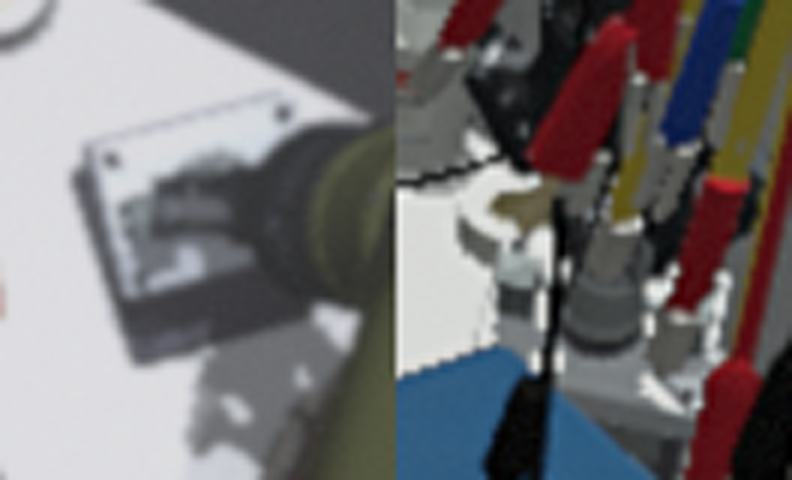

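The scene half shows the coupler's barrel and bead seated squarely between the catch housings at about (415,203), still gripped. Pose and force are steady, so I'm handing it in.

```bash
python3 -c "
from cell import sign_off
print(sign_off())"
```

```text
the job is handed in; nothing more can be done
None
```

I handed the job in at about 15 s with the coupler still gripped and pressed against the port's stop at about 26 N, after roughly 10 mm of sleeve travel; the judge's verdict and the catch positions were not shown to me.

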